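# Back the coin feed wheel off one notch

## Task

The coin feed wheel held in the vise has run one tooth too far. Push the pawl's thumb tab away from the wheel with a fingertip so that the pawl lifts well clear of the teeth, push the top spoke backward (over the top, towards the pawl) until the wheel has turned back exactly one notch, an eighth of a turn, then push the tab back until the pawl is fully down in the new notch. Push gently, never turn the wheel the other way, pinch nothing, and leave the loose parts lying about the vise where they are.

Things in the scene. Friction and masses are not known exactly. Their poses are not given: they have to be found in the camera images.
- feeder: Cast iron vise (foot 170 x 130 mm, fixed to the bench) with the feed unit clamped upright in its jaws. Origin on the bench under the wheel axle; z up, x along the axle, y from the axle towards the pawl's side. A grey bearing plate 12 mm thick stands at x = 0, up to z = 183 mm. Vise handle low at +x, brass coin track at -y. Only spokes, tab and ratchet teeth near the top pass z = 185 mm.
- axle (a point): Point on the wheel axle, 150 mm above the feeder's origin. Along the feeder's x from here: at +27 mm the steel ratchet disc, 12 mm thick, 48 mm radius over its 8 saw teeth (12 mm high); at -28 mm the plane of four round steel spokes, 90 degrees apart.
- spoke_tip (a point): Outer end of the top spoke, 82 mm from the axle; moves with the wheel. Spokes are 10 mm rods with a 15 mm ball at the end, the ball's middle 74.5 mm from the axle. At wheel = 0 this spoke leans 22.5 degrees from upright away from the pawl (-y of the feeder); one notch back it leans 22.5 degrees towards the pawl (+y).
- thumb_tab (a point): Middle of the thumb roll (11 mm diameter, 24 mm long, along the feeder's x) that tops the pawl's upright tab, a flat bar 14 mm wide, 6 mm thick. It is 68 mm from the pawl pivot. Pawl down: the tab leans 0.15 rad towards the wheel. Pushing it in the feeder's +y lifts the pawl, in -y lowers it, with about 1.5 N.
- pawl_pivot (a point): Middle of the pawl's pivot, whose axis runs along the feeder's x: at feeder x = +27, y = +80, z = 168.5 mm. Fixed.
- pawl_nose (a point): Middle of the pawl's nose, a block 9 mm long that lies between two ratchet teeth when the pawl is down; 61 mm from the pawl pivot.
- wheel (a joint): Wheel angle in rad, about 0 at the start. Positive = backward: its top moves towards the pawl (+y). One notch = 0.785. Stiff, stays where left; 2 N at a spoke's end turns it. Pawl down: 0.1 rad of play each way, blocked backward beyond. The pawl goes fully down only with the wheel within that play of a notch (if a little short of it, the pawl nudges it along).
- pawl (a joint): Pawl angle in rad: 0 = fully down against its stop, positive = lifted, end stop at 1.0. Its nose is free of the teeth beyond about 0.2. Stiff pivot: it stays at whatever angle it is left.
- hex_bushing: Bystander, loose on the bench, not to be disturbed: steel hex bushing, hollow, 30 mm across flats, 26 mm tall. Origin: centre of its underside.
- lock_cover: Bystander, loose on the bench, not to be disturbed: chrome domed lock cover, 58 mm diameter, 18 mm tall. Origin: centre of its underside.
- dial_window: Bystander, loose on the bench, not to be disturbed: cobalt blue glass disc, 68 mm diameter, 8 mm thick. Origin: centre of its underside.
- hood_ring: Bystander, loose on the bench, not to be disturbed: rusted iron ring, 110 mm outside diameter, 22 mm tall. Origin: centre of its underside.
- screwdriver: Bystander, loose on the bench, not to be disturbed: screwdriver with a wooden handle, lying down. Origin: midway along it, on its underside.
- oil_bottle: Bystander, loose on the bench, not to be disturbed: grey plastic bottle, 48 mm diameter, 130 mm tall, upright. Origin: centre of its underside.

How it is judged:
By the outcome, as a careful person would: the job done as asked, in the order asked, and still so for the second after the job is handed in, with the robot touching nothing.
It also fails if it takes over 48 s, if anything falls off the work surface, if the arm or the gripper's body presses on something with over 40 N, if the wrist force passes 120 N, or if a joint passes its speed limit or range.

## Robot

A 6-joint arm with a two-finger parallel gripper is mounted at the origin on the work surface. World frame = base frame: x ahead of the robot, y to its left, z up, the work surface at z = 0. Lengths are in m, angles in degrees, forces in N, time in s.
With the tool pointing down it reaches from about 0.275 to 0.875 m from the base axis. Payload 12.5 kg.
Tool frame: the origin (TCP) lies between the finger pads; the fingertips stand 22 mm ahead of it and the grasp point (between the pads) lies 3 mm ahead of it; z points along the fingers, y is the direction in which the jaws open and shut (so a half turn about z gives the same grasp; the last joint's range is limited). The gripper opens to 85 mm and grips with 20 to 120 N. Pads are 22 mm wide; open, the fingers measure 114 mm over their backs; the gripper's body (76 mm by 85 mm) begins 54 mm behind the grasp point. The pads swing forward as they close: fully open they stand 13 mm farther back than shut.
Start: joints at [-72.628, 20.094, 94.641, -0, 65.266, -4.847], TCP at [0.208, -0.509, 0.253] pointing down, gripper open.
Joint ranges: [-157.81, 157.81], [-45, 120.19], [0.68, 151.7], [-89.99, 269.99], [4.06, 180], [-164.3, 164.3]. Speed limits (degrees/s): [127.2, 127.2, 159.86, 180, 180, 180].

## Interface

Orientations are given as a 3x3 rotation matrix whose columns are the frame's x, y, z axes.
In Python, from station import readout, viewer, r, models gives the robot as it stands.
- The arm moves only by the tool jog_arm, never from a script. Its argument "commands" is one flat list of numbers, 7 for each row, row after row: the shift along the tool's x, y, z in mm, then the turn, a rotation vector about the tool's x, y, z in rad, then the finger opening in mm, from 0 to 85.4. A call has 1 to 8 rows; each row is the pose to reach, as a shift and turn from the pose commanded when the call began, along the tool's axes at that moment; what a row does not reach only later rows make up. A row lasts 1/12 s, in which the tool goes at most 41.7 mm and 7.16 degrees, less where a joint would pass 70% of its speed; a pose out of reach is approached as far as the arm can. A call with a gripper value outside its range is refused whole. The fingers move at their own pace and stop on an object; the grip force is fixed at half the most. Time passes only in rows, so rows that repeat a pose let the fingers close. It gives the time, the measured TCP pose, the force and the opening at its end, in the units of the state.
- readout.state(): the state, without advancing time (a new reading comes with each control period).
- viewer.capture(name): name is "scene" or "top" or "wrist"; returns (picture, depth): 384x512x3 uint8, red, green, blue; 384x512 float32, m along the optical axis (not along the pixel's ray), 0 where there is no reading.
- viewer.camera_params(name): a dict with "camera_matrix" (3x3 intrinsics, pixels), "T" (4x4, takes a point from camera to world coordinates). Camera axes: x right, y up, looking along -z (the intrinsics and any distortion apply to the point x, -y, -z); pixel columns grow to the right and rows downward; lengths in m; the calibration is good to about 2 mm. A picture is of the moment at which its call begins: read the wrist's pose just before it. camera_params takes no time and is no camera call; for the wrist camera it gives the pose at the moment of the call.
- r.hand_in(): hands the job in, once; it reports no verdict.
Trained networks look in the newest picture that a camera, given by its name, has taken for a name from the list of things; names that differ only in an ending like _2 or _b are one class to them, and where a whole thing is asked for, a point or a joint stands for the part that bears it (a point fixed in the world has none). Each returns a list of dicts, best first, with "score" (0 to 1); they miss things now and then, are a little off and sometimes report something else, mostly with a low value. They report only what shows in the picture. A call takes as long as a camera call.
- models.trace(target, camera): "pixels" (384x512 bool, what is visible of it) and "point" ([column, row] in pixels, amid what is visible of it).
- models.spot_point(target, camera): "point" ([column, row] in pixels: a listed point, or the origin of a listed thing).
The state is a dict: "time_s": time; "qpos": joint angles; "qvel": joint speeds; "effort": joint torques, N m; "tcp_pos": TCP position; "ee_rot": TCP orientation; "wrist_force": force on the tool from outside, world axes, zero at the start; "torque": the same for the moment, N m; "gripper_width": finger opening in m.
Only numpy, scipy, OpenCV 4.12 (cv2) and the standard library are available. Lean on these libraries where they do the work, as an engineer would, in place of code of your own. Each camera call takes 0.05 s, during which the arm holds its last target.

## Working session

There is one attempt and no reset: what is moved stays moved. The work goes in short steps, Python scripts to look and compute and a tool call to move; the robot and the scene stay as the last step left them, time stands still between calls to the robot, and variables do not carry over. Pictures are saved under pics/ and viewed, and the job is handed in when it is done.

Besides the shell and the picture viewer there is one more tool, called after "Request:" in YAML: its name, and indented under it one key for each argument. jog_arm: Moves the arm, as the interface text tells. Its arguments: {"type":"object","properties":{"commands":{"type":"array"}},"required":["commands"]}

```bash
ls; mkdir -p pics; cat > h.py <<'E'
import numpy as np, cv2
from station import readout, viewer, r, models
def cap(cam,name):
    im,d=viewer.capture(cam); P=viewer.camera_params(cam)
    cv2.imwrite(f'pics/{name}.png',im[:,:,::-1]); np.savez(f'pics/{name}.npz',d=d,K=P['camera_matrix'],T=P['T'])
    return im,d,P
def pt(u,v,z,P):
    K=P['camera_matrix'];T=np.array(P['T'])
    x=(u-K[0][2])/K[0][0]*z; y=(v-K[1][2])/K[1][1]*z
    return (T@np.array([x,-y,-z,1]))[:3]
def proj(p,P):
    K=np.array(P['camera_matrix']);T=np.array(P['T'])
    c=np.linalg.inv(T)@np.append(p,1); c=c[:3]*[1,-1,-1]
    q=K@c; return q[:2]/q[2], c[2]
E
python3 - <<'E'
from h import *
s=readout.state(); print({k:np.round(v,3).tolist() for k,v in s.items()})
for c in ['scene','top','wrist']:
    im,d,P=cap(c,c+'0'); print(c,P.keys(),np.round(P['T'],3).tolist(),np.round(P['camera_matrix'],1).tolist())
    for t in ['axle','spoke_tip','thumb_tab','pawl_pivot','pawl_nose','feeder']:
        for m in models.spot_point(t,c)[:2]:
            u,v=m['point'];z=d[int(round(v)),int(round(u))]
            print(t,round(m['score'],2),np.round([u,v],1),round(float(z),3),np.round(pt(u,v,z,P),3))
print(readout.state()['time_s'])
E
```

```text
pics
{'time_s': 0.0, 'qpos': [-72.628, 20.124, 94.676, -0.001, 65.265, -4.847], 'qvel': [0.026, -0.001, 0.173, -0.071, -0.065, -0.008], 'effort': [0.001, -50.61, -29.14, -0.0, 0.005, -0.0], 'tcp_pos': [0.208, -0.509, 0.253], 'ee_rot': [[0.926, 0.378, -0.0], [0.378, -0.926, 0.001], [0.0, -0.001, -1.0]], 'wrist_force': [-0.049, -0.047, -0.073], 'torque': [0.052, -0.026, -0.006], 'gripper_width': 0.085}
scene dict_keys(['camera_matrix', 'T']) [[0.108, -0.837, 0.537, 1.308], [0.994, 0.099, -0.045, -0.07], [-0.015, 0.538, 0.843, 1.334], [0.0, 0.0, 0.0, 1.0]] [[356.2, 0.0, 265.4], [0.0, 356.2, 186.4], [0.0, 0.0, 1.0]]
axle 0.98 [278.6 181.6] 1.373 [0.561 0.044 0.186]
axle 0.2 [281.3 202.2] 1.471 [0.581 0.055 0.058]
spoke_tip 0.7 [273.9 166.2] 1.375 [0.509 0.032 0.217]
thumb_tab 0.57 [299.7 179.3] 1.316 [0.594 0.118 0.237]
pawl_pivot 0.87 [301.6 190.3] 1.366 [0.603 0.128 0.173]
pawl_nose 0.66 [287.7 183.2] 1.364 [0.575 0.077 0.19 ]
feeder 0.43 [299.4 178.4] 1.606 [ 0.433  0.158 -0.003]
top dict_keys(['camera_matrix', 'T']) [[0.007, 0.981, -0.196, 0.275], [-1.0, 0.009, 0.009, 0.006], [0.011, 0.196, 0.981, 1.605], [0.0, 0.0, 0.0, 1.0]] [[452.0, 0.0, 269.0], [0.0, 452.0, 189.1], [0.0, 0.0, 1.0]]
axle 0.82 [246.8 196.5] 1.446 [0.535 0.063 0.181]
spoke_tip 0.97 [253.7 202.9] 1.398 [0.507 0.04  0.225]
thumb_tab 0.43 [227.3 176.5] 1.396 [0.586 0.122 0.242]
pawl_pivot 0.95 [223.1 183.2] 1.636 [0.616 0.157 0.003]
pawl_pivot 0.67 [315.3 192.2] 1.631 [ 0.585 -0.176  0.005]
pawl_nose 0.61 [241.5 183.2] 1.445 [0.577 0.081 0.191]
feeder 0.72 [247.5 203.2] 1.445 [0.514 0.061 0.178]
wrist dict_keys(['camera_matrix', 'T']) [[0.378, 0.893, 0.245, 0.27], [-0.926, 0.365, 0.101, -0.485], [0.001, -0.265, 0.964, 0.372], [0.0, 0.0, 0.0, 1.0]] [[295.5, 0.0, 251.1], [0.0, 295.5, 196.3], [0.0, 0.0, 1.0]]
1.05
```

```bash
python3 - <<'E'
import cv2,numpy as np
a=cv2.imread('pics/scene0.png');b=cv2.imread('pics/top0.png')
ca=cv2.resize(a[130:255,200:360],None,fx=4.5,fy=4.5,interpolation=cv2.INTER_CUBIC)
cb=cv2.resize(b[130:255,180:340],None,fx=4.5,fy=4.5,interpolation=cv2.INTER_CUBIC)
cv2.imwrite('pics/s0c.png',ca);cv2.imwrite('pics/t0c.png',cb)
E
```

```text
(no output)
```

View pics/s0c.png

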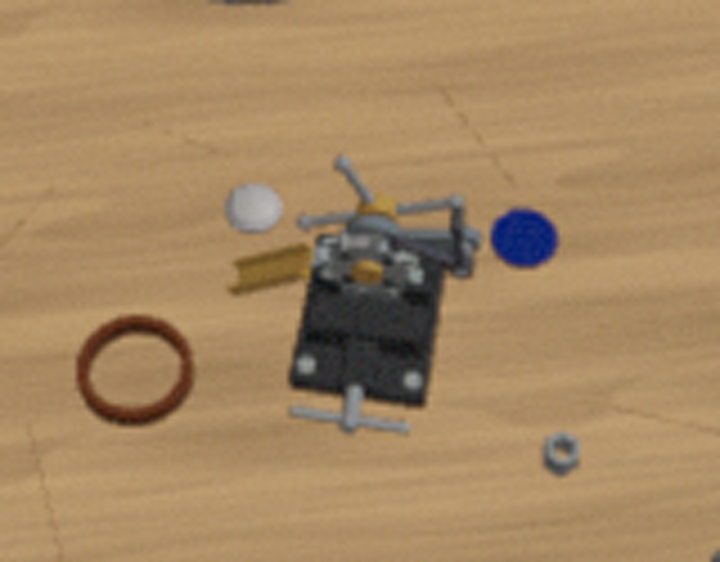

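View pics/t0c.png

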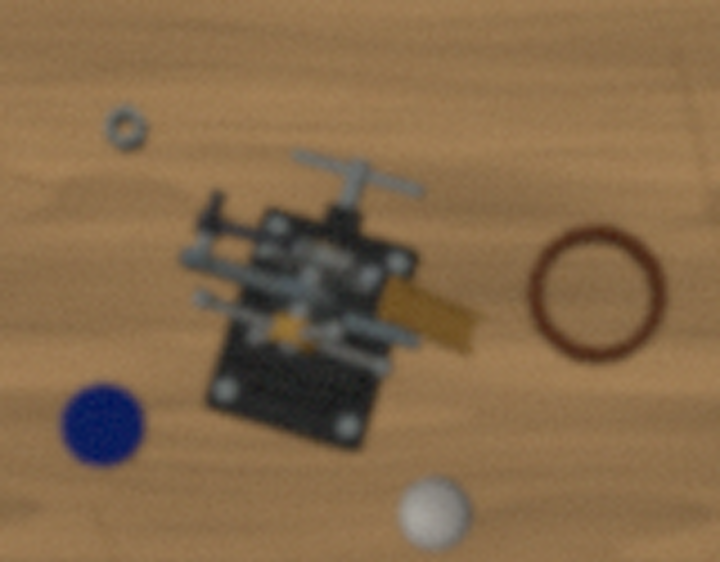

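View pics/scene0.png

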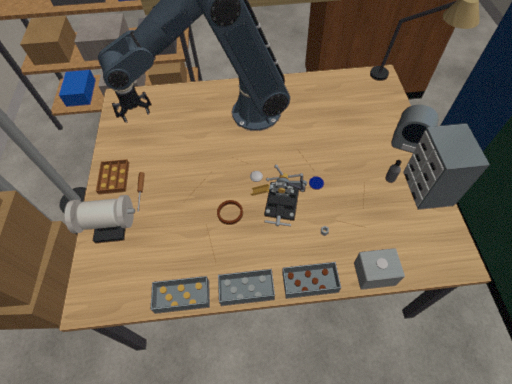

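The overview shows the vise at about (0.54, 0.06) with a yaw near -15°. The pawl is on the world +y side, the bystanders lie low around the vise, and the oil bottle is far off. I'm moving to a closer wrist view with the fingers closed.

Request:
jog_arm:
  commands: [20,-16,-8,0,0,-0.11,0,50,-39,-20,0,0,-0.22,0,80,-62,-35,0,0,-0.33,0,110,-86,-50,0,0,-0.44,0,140,-109,-65,0,0,-0.55,0,170,-133,-80,0,0,-0.66,0,200,-156,-95,0,0,-0.77,0,230,-180,-107,0,0,-0.88,0]

```text
time_s: 1.72
tcp_pos: [0.3534, -0.2539, 0.3616]
ee_rot: [[0.293, 0.956, 0.001], [0.956, -0.293, -0.001], [-0.001, 0.001, -1.0]]
wrist_force: [1.2, -1.2, 0.6]
gripper_width: -0.0
```

```bash
cat >> h.py <<'E'
def rel(target,yaw=None,Rt=None,s=None):
    s=s or readout.state(); R=np.array(s['ee_rot']); p=np.array(s['tcp_pos'])
    out=R.T@(np.array(target)-p)*1000
    if yaw is not None:
        x=np.array([np.cos(yaw),np.sin(yaw),0]); z=np.array([0,0,-1.]); y=np.cross(z,x)
        Rt=np.stack([x,y,z],1)
        from scipy.spatial.transform import Rotation as Ro
        print('turn',np.round(Ro.from_matrix(R.T@Rt).as_rotvec(),3))
    print('rel mm',np.round(out,1)); return out
E
python3 - <<'E'
from h import *
s=readout.state(); print(s['time_s'],np.round(s['tcp_pos'],4),np.round(s['gripper_width'],4),np.round(s['wrist_force'],2))
rel([0.547,0.082,0.36],np.radians(74.6))
E
```

```text
1.7167 [ 0.3534 -0.2539  0.3616] -0.0 [ 1.21 -1.16  0.6 ]
turn [ 0.001  0.001 -0.029]
rel mm [378.   86.5   1.5]
```

Request:
jog_arm:
  commands: [38,8,0,0,0,-0.03,0,76,17,0,0,0,-0.03,0,114,26,0,0,0,-0.03,0,152,35,0,0,0,-0.03,0,190,43,0,0,0,-0.03,0,228,52,0,0,0,-0.03,0,266,60,0,0,0,-0.03,0,295,67,0,0,0,-0.03,0]

```text
time_s: 2.38
tcp_pos: [0.5056, 0.0087, 0.3603]
ee_rot: [[0.269, 0.963, 0.0], [0.963, -0.269, 0.0], [0.0, 0.0, -1.0]]
wrist_force: [-0.1, -0.9, 0.6]
gripper_width: 0.0002
```

```bash
cat > look.py <<'E'
from h import *
import sys
n=sys.argv[1]
s=readout.state(); print(s['time_s'],np.round(s['tcp_pos'],4),np.round(s['wrist_force'],2))
im,d,P=cap('wrist',n)
for t in sys.argv[2:]:
    for m in models.spot_point(t,'wrist')[:2]:
        u,v=m['point'];z=d[min(383,int(round(v))),min(511,int(round(u)))]
        print(t,round(m['score'],2),np.round([u,v],1),round(float(z),3),np.round(pt(u,v,z,P),4))
E
python3 look.py w1 axle spoke_tip thumb_tab pawl_pivot pawl_nose
```

```text
2.3833 [0.5056 0.0087 0.3603] [-0.1  -0.91  0.65]
axle 0.92 [270.1 119.2] 0.293 [0.5428 0.0663 0.176 ]
axle 0.54 [200.  202.5] 0.482 [ 0.4088 -0.035   0.0164]
spoke_tip 0.79 [243.  163.8] 0.26 [0.5078 0.0372 0.221 ]
thumb_tab 0.56 [318.9  19.9] 0.213 [0.5902 0.1257 0.2404]
pawl_pivot 0.56 [302.6  31.3] 0.221 [0.5788 0.123  0.2337]
pawl_nose 0.91 [302.   99.3] 0.272 [0.5746 0.0761 0.1926]
```

View pics/w1.png

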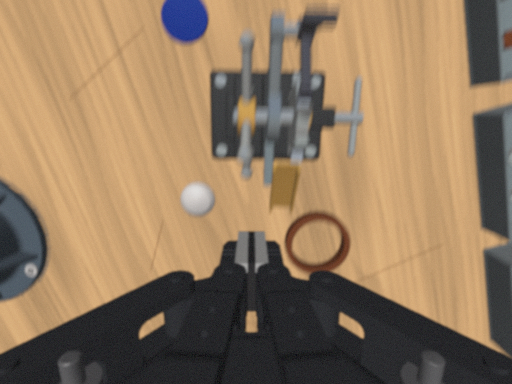

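The view shows the spoke tip at (243,164), the thumb roll at about (319,18) by the dark top bar, and the ratchet at about (300,100). The closed fingers are at (252,240). I'll take a second view farther forward.

Request:
jog_arm:
  commands: [25,0,0,0,0,0,0,50,0,0,0,0,0,0,70,0,0,0,0,0,0,70,0,0,0,0,0,0]

```text
time_s: 3.02
tcp_pos: [0.524, 0.0747, 0.3604]
ee_rot: [[0.269, 0.963, 0.0], [0.963, -0.269, 0.001], [0.001, 0.0, -1.0]]
wrist_force: [1.2, -0.9, -0.1]
gripper_width: 0.0001
```

```bash
python3 look.py w2 axle spoke_tip thumb_tab pawl_pivot pawl_nose; python3 - <<'E'
import cv2
a=cv2.imread('pics/w2.png')
cv2.imwrite('pics/w2c.png',cv2.resize(a[0:220,170:400],None,fx=2.7,fy=2.7,interpolation=cv2.INTER_CUBIC))
E
```

```text
3.0167 [0.524  0.0747 0.3604] [ 1.18 -0.87 -0.12]
axle 0.95 [271.5 182.3] 0.311 [0.5444 0.0653 0.1751]
spoke_tip 0.78 [243.3 239.2] 0.138 [0.5234 0.0839 0.351 ]
spoke_tip 0.65 [314.5 119.2] 0.232 [0.5891 0.1205 0.2399]
thumb_tab 0.7 [196.7 240.5] 0.502 [ 0.3978 -0.0364  0.0148]
thumb_tab 0.58 [311.9 117. ] 0.232 [0.5875 0.1227 0.2395]
pawl_pivot 0.84 [299.9 111.5] 0.236 [0.5803 0.1291 0.234 ]
pawl_nose 0.6 [302.1 168.4] 0.29 [0.5768 0.0747 0.1919]
pawl_nose 0.25 [197.9 240.8] 0.5 [ 0.4002 -0.0367  0.0167]
```

View pics/w2c.png

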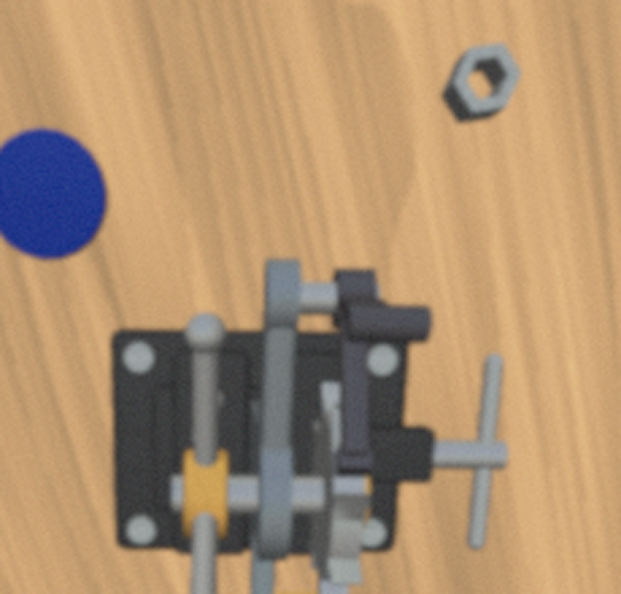

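```bash
cat >> h.py <<'E'
YAW=np.radians(-15.4); O=np.array([0.5437,0.0603])
def F(x,y,z,yaw=None,o=None):
    a=YAW if yaw is None else yaw; o=O if o is None else o
    c,s=np.cos(a),np.sin(a); return np.array([o[0]+(c*x-s*y)/1000,o[1]+(s*x+c*y)/1000,z/1000])
def toF(p):
    c,s=np.cos(YAW),np.sin(YAW); d=(np.array(p)[:2]-O)*1000
    return np.array([c*d[0]+s*d[1],-s*d[0]+c*d[1],p[2]*1000])
E
python3 - <<'E'
from h import *
s,c=np.sin(np.pi/8),np.cos(np.pi/8)
L=lambda cx,cy,cz:[]
segs=[[(-28,0,150),(-28,-82*s,150+82*c)],[(-28,0,150),(-28,82*c,150+82*s)],
[(15,69.8,235.7),(39,69.8,235.7)],[(27,69.8,235.7),(27,80,168.5)],[(-6,0,183),(6,0,183)],[(21,0,150),(33,0,150)],[(-28,-7.5,0),(-28,-7.5,0)]]
for n in ['w1','w2']:
    im=cv2.imread(f'pics/{n}.png'); z=np.load(f'pics/{n}.npz'); P=dict(camera_matrix=z['K'],T=z['T'])
    im=cv2.resize(im[0:220,170:400],None,fx=2.7,fy=2.7,interpolation=cv2.INTER_CUBIC)
    for a,b in segs:
        q=[((proj(F(*k),P)[0]-[169.5,-.5])*2.7).astype(int) for k in (a,b)]
        cv2.line(im,tuple(map(int,q[0])),tuple(map(int,q[1])),(0,0,255),1)
    cv2.imwrite(f'pics/{n}o.png',im)
    d=z['d']
    # cloud in feeder frame
    v,u=np.mgrid[0:230,170:400]; dd=d[0:230,170:400]
    K=z['K'];X=np.stack([(u-K[0,2])/K[0,0]*dd,-(v-K[1,2])/K[1,1]*dd,-dd,np.ones_like(dd)],-1)@z['T'].T
    p=X[...,:3].reshape(-1,3); p=p[(dd.ravel()>0)]
    f=np.array([toF(q) for q in p])
    t=f[(f[:,2]>228)&(f[:,1]>50)&(f[:,1]<95)&(f[:,0]>5)&(f[:,0]<50)]
    if len(t): print(n,'roll',np.round(t.min(0),1),np.round(t.max(0),1),np.round(np.median(t,0),1),len(t))
    t=f[(f[:,2]>205)&(f[:,2]<240)&(f[:,1]<0)&(f[:,1]>-60)&(f[:,0]<-10)]
    if len(t): print(n,'ball',np.round(t.min(0),1),np.round(t.max(0),1),np.round(np.median(t,0),1),len(t), 'top pt',np.round(t[t[:,2].argmax()],1))
    t=f[(f[:,2]>165)&(f[:,1]>50)&(f[:,1]<90)&(f[:,0]<-10)]
    if len(t): print(n,'spoke2',np.round(t.min(0),1),np.round(t.max(0),1),np.round(np.median(t,0),1),len(t))
E
```

```text
w1 roll [ 16.6  68.9 230.5] [ 40.7  80.1 241.6] [ 28.2  73.5 238.5] 564
w1 ball [-34.9 -35.2 205.5] [-20.6 -17.8 224.1] [-27.6 -26.8 220. ] 260 top pt [-28.4 -28.9 224.1]
w1 spoke2 [-33.3  50.  172.6] [-19.5  77.6 189.7] [-26.  65. 183.] 418
w2 roll [ 16.1  64.7 230.2] [ 40.5  75.6 241. ] [ 27.2  70.2 238.6] 446
w2 ball [-34.7 -31.1 205.3] [-21.4 -22.4 222.1] [-28.1 -27.  215.5] 134 top pt [-27.  -28.8 222.1]
w2 spoke2 [-33.7  50.1 175.1] [-20.1  73.5 189.2] [-26.8  63.2 184.5] 281
```

View pics/w1o.png

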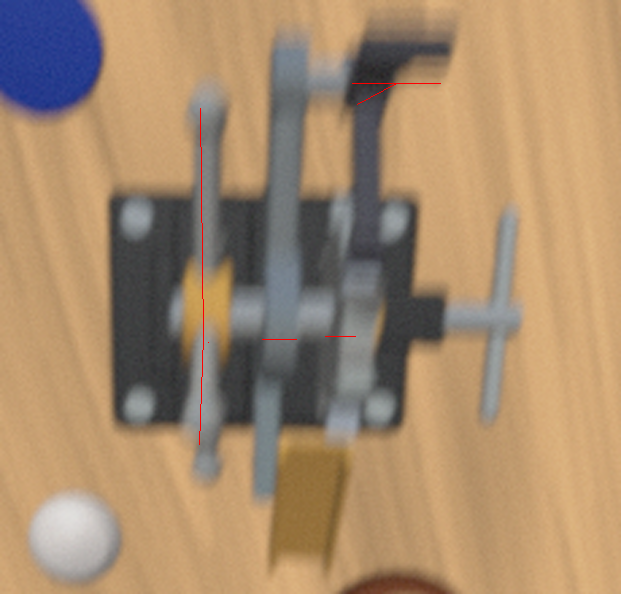

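View pics/w2o.png

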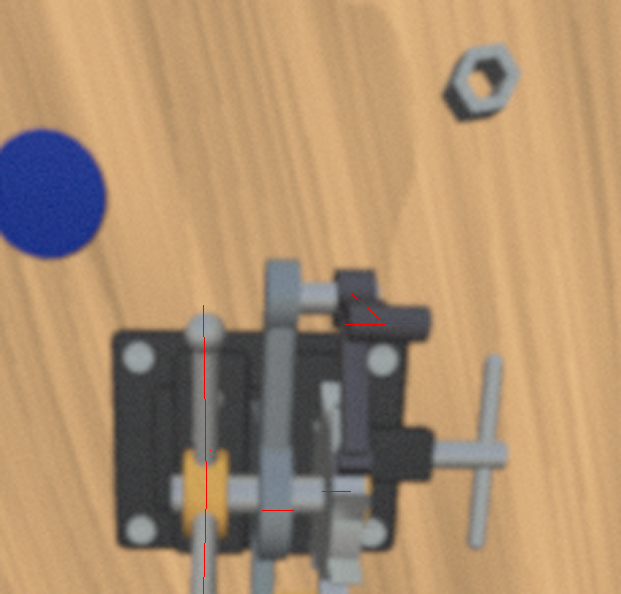

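The w1 frame is blurred because the arm was still moving. In w2 the roll matches the model (y 70.2), while the far spoke's ball sits about 3 mm short. I'll take a settled view over the top spoke.

Request:
jog_arm:
  commands: [-25,0,0,0,0,0,0,-50,0,0,0,0,0,0,-70,0,0,0,0,0,0,-70,0,0,0,0,0,0,-70,0,0,0,0,0,0,-70,0,0,0,0,0,0,-70,0,0,0,0,0,0]

```text
time_s: 3.9
tcp_pos: [0.5049, 0.0064, 0.3603]
ee_rot: [[0.269, 0.963, 0.0], [0.963, -0.269, 0.0], [0.0, -0.0, -1.0]]
wrist_force: [0.7, -0.5, -0.4]
gripper_width: 0.0003
```

```bash
python3 look.py w3 axle spoke_tip thumb_tab pawl_nose; cat > fit.py <<'E'
from h import *
import sys
for n in sys.argv[1:]:
    z=np.load(f'pics/{n}.npz');d=z['d'];P=dict(camera_matrix=z['K'],T=z['T'])
    v,u=np.mgrid[0:384,0:512]
    K=z['K'];X=np.stack([(u-K[0,2])/K[0,0]*d,-(v-K[1,2])/K[1,1]*d,-d,np.ones_like(d)],-1)@z['T'].T
    p=X[...,:3].reshape(-1,3)[d.ravel()>0]
    c,s=np.cos(YAW),np.sin(YAW); q=(p[:,:2]-O)*1000
    f=np.c_[c*q[:,0]+s*q[:,1],-s*q[:,0]+c*q[:,1],p[:,2]*1000]
    def rep(nm,m):
        t=f[m]
        if len(t)>5: print(n,nm,np.round(np.percentile(t,2,axis=0),1),np.round(np.percentile(t,98,axis=0),1),'med',np.round(np.median(t,0),1),len(t),'top',np.round(t[t[:,2]>t[:,2].max()-.6].mean(0),1)); return t
    rep('roll',(f[:,2]>228)&(f[:,2]<246)&(f[:,1]>50)&(f[:,1]<125)&(f[:,0]>5)&(f[:,0]<50))
    from scipy.optimize import least_squares
    def ball(m,c0,nm):
        t=f[m]
        if len(t)<20: return
        g=lambda c:np.linalg.norm(t-c,axis=1)-7.5
        r=least_squares(g,c0,loss='soft_l1',f_scale=1); t=t[np.abs(g(r.x))<2]
        r=least_squares(g,r.x,loss='soft_l1',f_scale=1); print(n,nm,'ball',np.round(r.x,1),'rms',round(float(np.sqrt(np.mean(r.fun**2))),2),len(t),'angle from up',round(float(np.arctan2(r.x[1],r.x[2]-150)),3))
    for nm,a in (('top',-.39),('top',.39),('far',1.18),('near',-1.18)):
        c0=np.array([-28,74.5*np.sin(a),150+74.5*np.cos(a)])
        ball((np.linalg.norm(f-c0,axis=1)<12),c0,nm)
    s2=f[(f[:,0]>-36)&(f[:,0]<-18)&(f[:,2]>150)&(f[:,2]<235)]
E
python3 fit.py w2 w3
```

```text
3.9 [0.5049 0.0064 0.3603] [ 0.73 -0.47 -0.42]
axle 0.67 [270.1 117.1] 0.293 [0.541  0.063  0.1758]
axle 0.49 [197.  203.4] 0.0 [0.5233 0.0701 0.4791]
spoke_tip 0.58 [242.6 162.7] 0.26 [0.5053 0.033  0.2202]
thumb_tab 0.75 [264.1 116.5] 0.311 [0.5362 0.0649 0.1565]
thumb_tab 0.23 [184.   18.3] 0.421 [0.467  0.2237 0.0056]
pawl_nose 0.72 [305.2  95.3] 0.271 [0.5758 0.0735 0.1934]
w2 roll [ 16.3  64.7 233.5] [ 39.3  75.6 240.5] med [ 27.2  70.2 238.6] 446 top [ 28.7  69.7 240.7]
w2 top ball [-28.4 -32.5 214.4] rms 0.79 126 angle from up -0.467
w2 far ball [-26.8  65.9 180.6] rms 0.51 201 angle from up 1.137
w3 roll [ 16.2  66.1 232.8] [ 39.2  75.8 240.8] med [ 27.3  70.1 238.6] 578 top [ 17.2  71.3 241.9]
w3 top ball [-28.5 -31.6 215.3] rms 0.52 232 angle from up -0.451
w3 far ball [-26.9  67.2 180.5] rms 0.66 265 angle from up 1.144
```

View pics/w3.png

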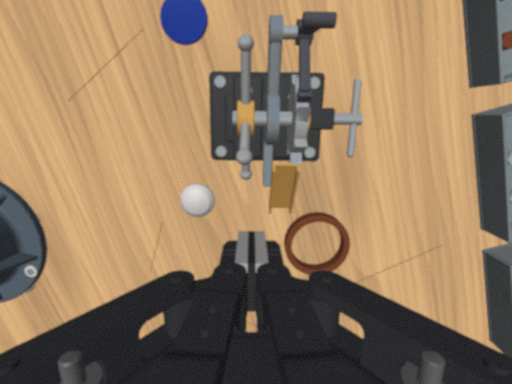

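Fitting the two balls gives an axle centre offset of about 0 and a wheel angle near -0.05. The roll's centre is at feeder (27, 70, 236). Tool x is feeder y and tool y is feeder x. Next I'll descend on the wheel side of the tab.

Request:
jog_arm:
  commands: [25,12,15,0,0,0,0,52,25,30,0,0,0,0,80,38,50,0,0,0,0,100,46,65,0,0,0,0,107,50,80,0,0,0,0,107,50,98,0,0,0,0,107,50,112,0,0,0,0,107,50,112,0,0,0,0]

```text
time_s: 4.82
tcp_pos: [0.5807, 0.0959, 0.2452]
ee_rot: [[0.269, 0.963, -0.005], [0.963, -0.269, -0.0], [-0.002, -0.005, -1.0]]
wrist_force: [-0.2, -0.1, -0.7]
gripper_width: 0.0002
```

```bash
cat > st.py <<'E'
from h import *
s=readout.state(); print(s['time_s'],np.round(s['tcp_pos'],4),'F',np.round(toF(s['tcp_pos']),1),np.round(s['wrist_force'],2))
E
python3 st.py; python3 - <<'E'
from h import *
cap('scene','s1'); im,_,_=cap('wrist','w4')
a=cv2.imread('pics/s1.png');cv2.imwrite('pics/s1c.png',cv2.resize(a[110:250,200:380],None,fx=4,fy=4,interpolation=cv2.INTER_CUBIC))
E
```

```text
4.8167 [0.5807 0.0959 0.2452] F [ 26.2  44.2 245.2] [-0.2  -0.08 -0.66]
```

View pics/w4.png

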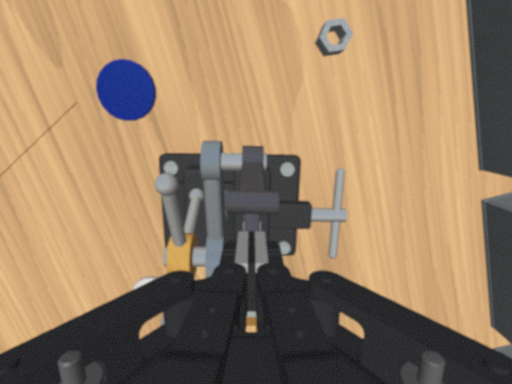

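View pics/s1c.png

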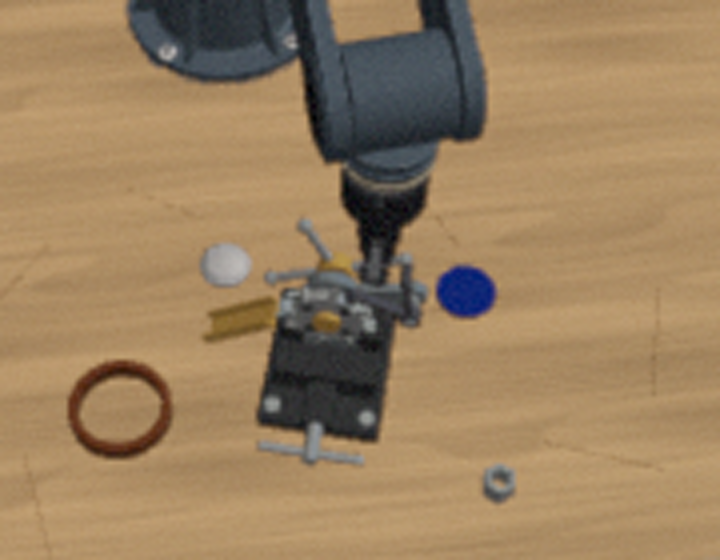

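The fingertips sit about 9 mm wheel-side of the roll and centred on it. I'll push slowly.

Request:
jog_arm:
  commands: [4,0,0,0,0,0,0,7,0,0,0,0,0,0,9,0,0,0,0,0,0,11,0,0,0,0,0,0,13,0,0,0,0,0,0,15,0,0,0,0,0,0,17,0,0,0,0,0,0,19,0,0,0,0,0,0]

```text
time_s: 5.58
tcp_pos: [0.5871, 0.114, 0.2484]
ee_rot: [[0.27, 0.963, 0.0], [0.963, -0.27, -0.0], [-0.0, 0.0, -1.0]]
wrist_force: [0.3, -1.1, 1.5]
gripper_width: -0.0003
```

```bash
python3 st.py
```

```text
5.5833 [0.5871 0.114  0.2484] F [ 27.5  63.2 248.4] [ 0.34 -1.14  1.52]
```

Request:
jog_arm:
  commands: [3,0,0,0,0,0,0,7,0,0,0,0,0,0,11,0,0,0,0,0,0,15,0,0,0,0,0,0,19,0,0,0,0,0,0,23,0,0,0,0,0,0,27,0,0,0,0,0,0,27,0,0,0,0,0,0]

```text
time_s: 6.25
tcp_pos: [0.5943, 0.1407, 0.2481]
ee_rot: [[0.269, 0.963, -0.0], [0.963, -0.269, 0.0], [0.0, -0.0, -1.0]]
wrist_force: [-0.4, -0.2, -0.4]
gripper_width: -0.0001
```

```bash
python3 st.py; python3 - <<'E'
from h import *
cap('wrist','w5')
E
```

```text
6.25 [0.5943 0.1407 0.2481] F [ 27.4  90.9 248.1] [-0.38 -0.15 -0.37]
```

View pics/w5.png

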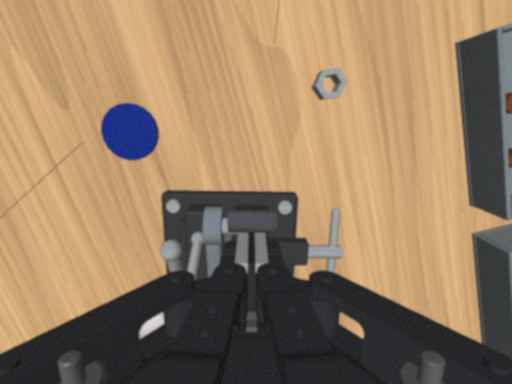

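The roll has moved past the pivot (row 220), so the pawl is lifted about 0.55. I'll back off, rise and go to the spoke's -y side.

Request:
jog_arm:
  commands: [-5,0,0,0,0,0,0,-6,0,-18,0,0,0,0,-12,-4,-38,0,0,0,0,-40,-14,-42,0,0,0,0,-75,-27,-42,0,0,0,0,-110,-40,-42,0,0,0,0,-140,-52,-42,0,0,0,0,-155,-55,-40,0,0,0,0]

```text
time_s: 6.97
tcp_pos: [0.4974, 0.0033, 0.2889]
ee_rot: [[0.271, 0.963, 0.001], [0.963, -0.271, -0.0], [-0.0, 0.001, -1.0]]
wrist_force: [1.0, -0.4, 0.5]
gripper_width: -0.0001
```

Request:
jog_arm:
  commands: [0,0,0,0,0,0,0,0,0,0,0,0,0,0,0,0,0,0,0,0,0]

```text
time_s: 7.22
tcp_pos: [0.5, 0.0058, 0.2885]
ee_rot: [[0.27, 0.963, 0.001], [0.963, -0.27, 0.0], [0.0, 0.001, -1.0]]
wrist_force: [-0.7, -0.2, -0.2]
gripper_width: 0.0001
```

```bash
python3 st.py; python3 look.py w6 spoke_tip thumb_tab pawl_nose; python3 fit.py w6
```

```text
7.2167 [0.5    0.0058 0.2885] F [-27.7 -64.1 288.5] [-0.66 -0.23 -0.25]
7.2167 [0.5    0.0058 0.2885] [-0.66 -0.23 -0.25]
spoke_tip 0.77 [249.4 177.3] 0.189 [0.5071 0.0328 0.2215]
pawl_nose 0.68 [340.   50.1] 0.173 [0.5783 0.0909 0.2182]
w6 top ball [-28.5 -31.5 215.1] rms 0.55 422 angle from up -0.451
w6 far ball [-27.   67.4 180.5] rms 0.67 497 angle from up 1.146
```

View pics/w6.png

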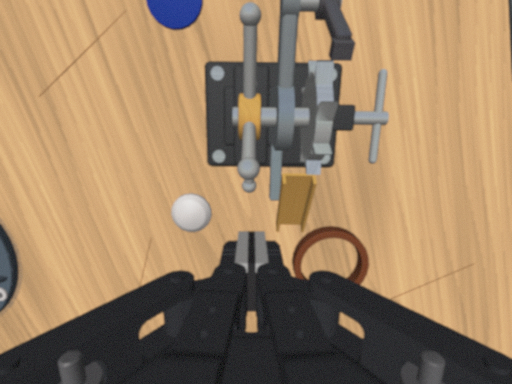

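The nose is lifted (about 0.49 rad, z 218) and the wheel has not moved. I'll lower behind the top spoke, then push.

Request:
jog_arm:
  commands: [0,0,15,0,0,0,0,0,0,32,0,0,0,0,0,0,45,0,0,0,0,0,0,50,0,0,0,0,2,0,50,0,0,0,0,6,0,50,0,0,0,0,10,0,50,0,0,0,0,13,0,50,0,0,0,0]

```text
time_s: 8.08
tcp_pos: [0.5035, 0.0186, 0.2391]
ee_rot: [[0.269, 0.963, 0.001], [0.963, -0.269, 0.0], [0.0, 0.001, -1.0]]
wrist_force: [0.0, -0.3, -0.3]
gripper_width: -0.0001
```

```bash
python3 st.py
```

```text
8.0833 [0.5035 0.0186 0.2391] F [-27.6 -50.9 239.1] [ 0.04 -0.29 -0.3 ]
```

Request:
jog_arm:
  commands: [3,0,0,0,0,0,0,6,0,0,0,0,0,0,9,0,0,0,0,0,0,12,0,0,0,0,0,0,15,0,0,0,0,0,0,18,0,0,0,0,0,0,21,0,0,0,0,0,0,24,0,0,0,0,0,0]

```text
time_s: 8.75
tcp_pos: [0.5095, 0.0414, 0.2383]
ee_rot: [[0.27, 0.963, -0.0], [0.963, -0.27, -0.0], [-0.0, -0.0, -1.0]]
wrist_force: [-0.7, -1.5, 0.9]
gripper_width: 0.0001
```

Request:
jog_arm:
  commands: [3,0,0,0,0,0,0,6,0,0,0,0,0,0,9,0,0,0,0,0,0,12,0,0,0,0,0,0,15,0,0,0,0,0,0,18,0,0,0,0,0,0,20,0,0,0,0,0,0,20,0,0,0,0,0,0]

```text
time_s: 9.42
tcp_pos: [0.5149, 0.0608, 0.2382]
ee_rot: [[0.269, 0.963, 0.0], [0.963, -0.269, 0.0], [0.0, 0.0, -1.0]]
wrist_force: [-0.2, 0.2, -0.6]
gripper_width: 0.0001
```

```bash
python3 st.py;  python3 look.py w7 spoke_tip;python3 fit.py w7
```

```text
9.4167 [0.5149 0.0608 0.2382] F [-27.8  -7.2 238.2] [-0.16  0.24 -0.6 ]
9.4167 [0.5149 0.0608 0.2382] [-0.16  0.24 -0.6 ]
spoke_tip 0.8 [247.8 222.9] 0.136 [0.519  0.0785 0.2291]
w7 roll [ 30.1 100.7 228. ] [ 38.7 101.1 229. ] med [ 35.2 101.  228.2] 10 top [ 35.2 100.8 228.9]
w7 top ball [-28.   24.6 221.2] rms 0.3 22 angle from up 0.333
```

View pics/w7.png

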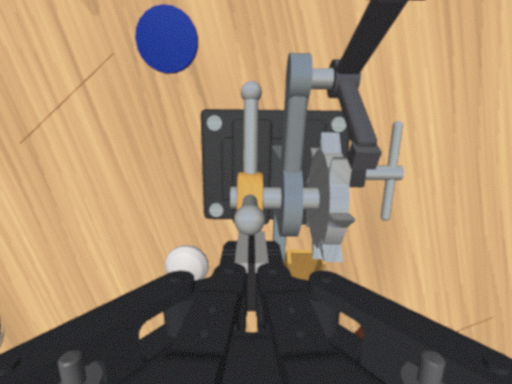

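```bash
sed -i "s/for nm,a in (.*:/W=float(__import__('os').environ.get('W','0'))\n    for nm,a in (('top',-.3927+W),('far',1.178+W)):/" fit.py; for w in 0.5 0.6; do W=$w python3 fit.py w7; done
```

```text
w7 roll [ 30.1 100.7 228. ] [ 38.7 101.1 229. ] med [ 35.2 101.  228.2] 10 top [ 35.2 100.8 228.9]
w7 top ball [-27.9   9.7 222.3] rms 0.77 889 angle from up 0.133
w7 far ball [-26.9  73.5 138.9] rms 0.83 422 angle from up 1.721
w7 roll [ 30.1 100.7 228. ] [ 38.7 101.1 229. ] med [ 35.2 101.  228.2] 10 top [ 35.2 100.8 228.9]
w7 top ball [-27.9  10.2 222. ] rms 0.43 735 angle from up 0.14
w7 far ball [-26.9  73.7 138.6] rms 0.65 367 angle from up 1.724
```

The ball is at y ≈ 10.5 (wheel ≈ 0.54), as predicted by the finger geometry. About 16 mm more gives ≈ 0.77.

Request:
jog_arm:
  commands: [3,0,0,0,0,0,0,6,0,0,0,0,0,0,9,0,0,0,0,0,0,12,0,0,0,0,0,0,14,0,0,0,0,0,0,15,0,0,0,0,0,0,16,0,0,0,0,0,0,16,0,0,0,0,0,0]

```text
time_s: 10.18
tcp_pos: [0.5192, 0.0759, 0.2383]
ee_rot: [[0.27, 0.963, -0.0], [0.963, -0.27, 0.0], [0.0, -0.0, -1.0]]
wrist_force: [-0.4, -2.5, -1.4]
gripper_width: 0.0003
```

```bash
python3 st.py;  python3 look.py w8 spoke_tip; W=0.77 python3 fit.py w8
```

```text
10.1833 [0.5192 0.0759 0.2383] F [-27.8   8.5 238.3] [-0.4  -2.48 -1.4 ]
10.1833 [0.5192 0.0759 0.2383] [-0.4  -2.48 -1.4 ]
spoke_tip 0.68 [249.4 216.7] 0.138 [0.5245 0.0954 0.2264]
spoke_tip 0.58 [272.6 178.1] 0.29 [0.5419 0.0762 0.0725]
w8 roll [ 16.4 101.1 229.2] [ 39.7 111.1 235.8] med [ 27.5 105.5 233.7] 2153 top [ 23.6 106.2 236.5]
w8 top ball [-27.6  25.5 218.6] rms 0.62 814 angle from up 0.356
w8 far ball [-26.8  70.  123.5] rms 0.82 320 angle from up 1.933
```

View pics/w8.png

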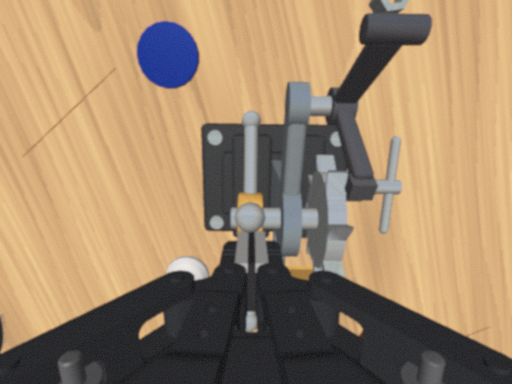

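Both balls give the wheel ≈ 0.75. I'll nudge about 1 mm more, then retract and cross over to the tab's far side.

Request:
jog_arm:
  commands: [1,0,0,0,0,0,0,1.5,0,0,0,0,0,0,1.5,0,0,0,0,0,0,-3,0,0,0,0,0,0,-7,0,0,0,0,0,0,-8,0,-20,0,0,0,0,-8,0,-42,0,0,0,0,-8,0,-50,0,0,0,0]

```text
time_s: 10.95
tcp_pos: [0.5178, 0.0678, 0.291]
ee_rot: [[0.27, 0.963, 0.004], [0.963, -0.27, 0.0], [0.001, 0.003, -1.0]]
wrist_force: [0.1, 0.1, 0.4]
gripper_width: -0.0001
```

Request:
jog_arm:
  commands: [25,10,0,0,0,0,0,58,24,0,0,0,0,0,92,38,0,0,0,0,0,120,50,0,0,0,0,0,133,55,0,0,0,0,0,133,55,0,0,0,0,0,133,55,0,0,0,0,0,133,55,0,0,0,0,0]

```text
time_s: 11.62
tcp_pos: [0.6054, 0.1806, 0.288]
ee_rot: [[0.27, 0.963, -0.001], [0.963, -0.27, -0.0], [-0.0, -0.0, -1.0]]
wrist_force: [-0.1, -0.1, 1.0]
gripper_width: -0.0001
```

```bash
python3 st.py;  python3 look.py w9 thumb_tab; W=0.77 python3 fit.py w9; python3 - <<'E'
from h import *
cap('scene','s2'); cap('top','t2')
a=cv2.imread('pics/s2.png');cv2.imwrite('pics/s2c.png',cv2.resize(a[110:250,200:380],None,fx=4,fy=4,interpolation=cv2.INTER_CUBIC))
E
```

```text
11.6167 [0.6054 0.1806 0.288 ] F [ 27.5 132.4 288. ] [-0.07 -0.11  1.01]
11.6167 [0.6054 0.1806 0.288 ] [-0.07 -0.11  1.01]
thumb_tab 0.3 [165.3 328.5] 0.104 [0.5754 0.1826 0.3195]
thumb_tab 0.25 [231.6 252.2] 0.134 [0.5992 0.1885 0.2845]
w9 far ball [-26.6  69.5 122.5] rms 0.79 192 angle from up 1.948
```

View pics/w9.png

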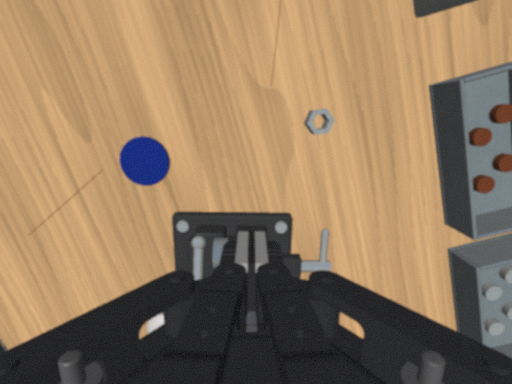

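View pics/s2c.png

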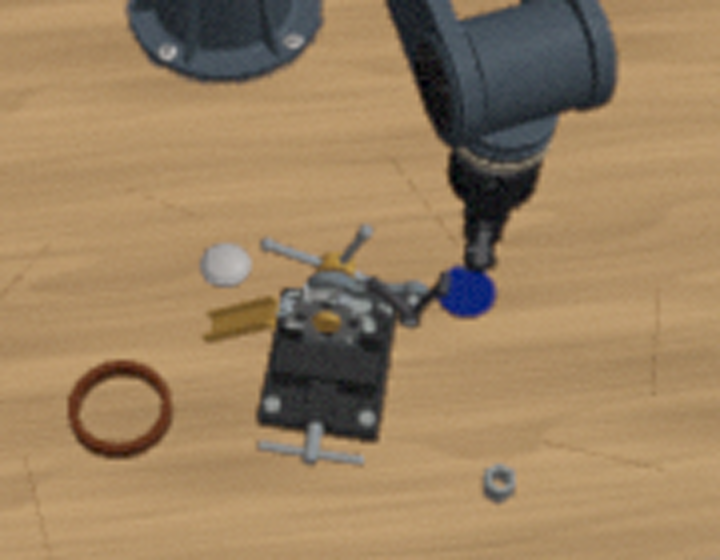

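The wheel reads ≈ 0.77, the pawl is still lifted and the finger is about 10 mm beyond the roll. I'll descend and push back.

Request:
jog_arm:
  commands: [0,0,12,0,0,0,0,0,0,28,0,0,0,0,0,0,42,0,0,0,0,0,0,42,0,0,0,0,-3,0,42,0,0,0,0,-7,0,42,0,0,0,0,-10,0,42,0,0,0,0,-12,0,42,0,0,0,0]

```text
time_s: 12.48
tcp_pos: [0.6029, 0.1695, 0.2475]
ee_rot: [[0.27, 0.963, 0.002], [0.963, -0.27, 0.001], [0.001, 0.002, -1.0]]
wrist_force: [0.8, 2.8, 1.9]
gripper_width: 0.0002
```

Request:
jog_arm:
  commands: [-3,0,0,0,0,0,0,-6,0,0,0,0,0,0,-9,0,0,0,0,0,0,-12,0,0,0,0,0,0,-15,0,0,0,0,0,0,-18,0,0,0,0,0,0,-20,0,0,0,0,0,0,-22,0,0,0,0,0,0]

```text
time_s: 13.15
tcp_pos: [0.5965, 0.1483, 0.2462]
ee_rot: [[0.27, 0.963, -0.0], [0.963, -0.27, -0.0], [-0.0, -0.0, -1.0]]
wrist_force: [-0.2, 1.5, 1.5]
gripper_width: -0.0002
```

```bash
python3 st.py
```

```text
13.15 [0.5965 0.1483 0.2462] F [ 27.6  98.8 246.2] [-0.24  1.48  1.51]
```

Request:
jog_arm:
  commands: [-2,0,0,0,0,0,0,-4,0,0,0,0,0,0,-5.5,0,0,0,0,0,0,-7,0,0,0,0,0,0,-8,0,0,0,0,0,0,-9,0,0,0,0,0,0,-10,0,0,0,0,0,0,-10,0,0,0,0,0,0]

```text
time_s: 13.82
tcp_pos: [0.5939, 0.1388, 0.2462]
ee_rot: [[0.27, 0.963, -0.0], [0.963, -0.27, -0.0], [-0.0, -0.0, -1.0]]
wrist_force: [-0.6, -0.1, 0.2]
gripper_width: -0.0
```

```bash
python3 st.py
```

```text
13.8167 [0.5939 0.1388 0.2462] F [ 27.5  89.  246.2] [-0.63 -0.08  0.24]
```

Request:
jog_arm:
  commands: [-0.5,0,0,0,0,0,0,-1,0,0,0,0,0,0,-1.5,0,0,0,0,0,0,-1.5,0,0,0,0,0,0]

```text
time_s: 14.15
tcp_pos: [0.5935, 0.1375, 0.2462]
ee_rot: [[0.27, 0.963, -0.0], [0.963, -0.27, -0.0], [-0.0, -0.0, -1.0]]
wrist_force: [0.6, 0.0, 1.3]
gripper_width: -0.0003
```

```bash
python3 st.py
```

```text
14.15 [0.5935 0.1375 0.2462] F [ 27.5  87.6 246.2] [0.62 0.01 1.29]
```

Request:
jog_arm:
  commands: [-0.5,0,0,0,0,0,0,-1,0,0,0,0,0,0,-1.5,0,0,0,0,0,0,-1.5,0,0,0,0,0,0]

```text
time_s: 14.48
tcp_pos: [0.5932, 0.1365, 0.2462]
ee_rot: [[0.27, 0.963, 0.0], [0.963, -0.27, 0.001], [0.001, 0.0, -1.0]]
wrist_force: [2.0, 5.5, -2.6]
gripper_width: -0.0001
```

```bash
python3 st.py; python3 -c "
from h import *
cap('wrist','w10')"; W=.78 python3 fit.py w10
```

```text
14.4833 [0.5932 0.1365 0.2462] F [ 27.5  86.6 246.2] [ 2.01  5.46 -2.6 ]
w10 roll [ 15.3  92.1 228.8] [ 41.3  97.  245.7] med [ 28.2  96.2 238.3] 853 top [ 26.9  94.5 245.7]
w10 top ball [-27.2  27.1 218.4] rms 0.41 103 angle from up 0.377
w10 far ball [-26.8  69.6 122.3] rms 0.76 269 angle from up 1.95
```

View pics/w10.png

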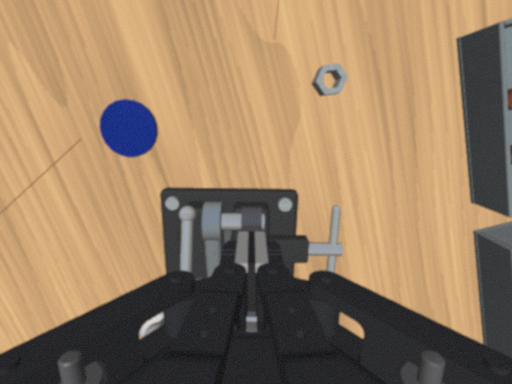

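The force rose to 6 N with the TCP at y = 86.6, against a predicted stop at 86.3. I'll press a touch more, then back off and verify.

Request:
jog_arm:
  commands: [-0.4,0,0,0,0,0,0,-0.7,0,0,0,0,0,0,-0.7,0,0,0,0,0,0]

```text
time_s: 14.78
tcp_pos: [0.5931, 0.1363, 0.2462]
ee_rot: [[0.269, 0.963, 0.001], [0.963, -0.269, 0.002], [0.002, 0.0, -1.0]]
wrist_force: [2.2, 8.9, -2.2]
gripper_width: 0.0003
```

Request:
jog_arm:
  commands: [4,0,0,0,0,0,0,12,0,0,0,0,0,0,15,0,-12,0,0,0,0,15,0,-35,0,0,0,0,15,0,-70,0,0,0,0,15,0,-100,0,0,0,0,-15,-20,-115,0,0,0,0,-45,-45,-115,0,0,0,0]

```text
time_s: 15.45
tcp_pos: [0.5386, 0.1043, 0.3645]
ee_rot: [[0.268, 0.963, 0.006], [0.963, -0.268, -0.0], [0.001, 0.005, -1.0]]
wrist_force: [0.1, -0.9, -0.0]
gripper_width: -0.0001
```

Request:
jog_arm:
  commands: [-35,-5,0,0,0,0,0,-70,-5,0,0,0,0,0,-100,-5,0,0,0,0,0,-110,-5,0,0,0,0,0,-110,-5,0,0,0,0,0,-110,-5,0,0,0,0,0,-110,-5,0,0,0,0,0]

```text
time_s: 16.03
tcp_pos: [0.5034, 0.0005, 0.3613]
ee_rot: [[0.269, 0.963, 0.0], [0.963, -0.269, 0.0], [0.0, -0.0, -1.0]]
wrist_force: [0.9, -0.8, -0.1]
gripper_width: 0.0001
```

```bash
python3 st.py; python3 look.py w11 thumb_tab pawl_nose spoke_tip; W=.78 python3 fit.py w11; python3 -c "
from h import *
cap('scene','s3');cap('top','t3')
a=cv2.imread('pics/s3.png');cv2.imwrite('pics/s3c.png',cv2.resize(a[110:250,200:380],None,fx=4,fy=4,interpolation=cv2.INTER_CUBIC))
a=cv2.imread('pics/w11.png');cv2.imwrite('pics/w11c.png',cv2.resize(a[0:220,170:400],None,fx=2.7,fy=2.7,interpolation=cv2.INTER_CUBIC))"
```

```text
16.0333 [5.034e-01 5.000e-04 3.613e-01] F [-23.  -68.3 361.3] [ 0.88 -0.83 -0.11]
16.0333 [5.034e-01 5.000e-04 3.613e-01] [ 0.88 -0.83 -0.11]
thumb_tab 0.69 [316.1  14.3] 0.214 [0.5859 0.1192 0.239 ]
pawl_nose 0.84 [303.4  89. ] 0.272 [0.5744 0.0735 0.1913]
spoke_tip 0.94 [241.9  74. ] 0.238 [0.5232 0.0968 0.2243]
w11 roll [ 16.1  64.1 233.3] [ 39.2  74.  240.4] med [ 27.3  68.3 238.2] 577 top [ 24.4  69.3 240.6]
w11 top ball [-27.6  27.1 217.8] rms 0.52 283 angle from up 0.38
w11 far ball [-26.6  69.4 122. ] rms 0.9 153 angle from up 1.954
```

View pics/w11c.png

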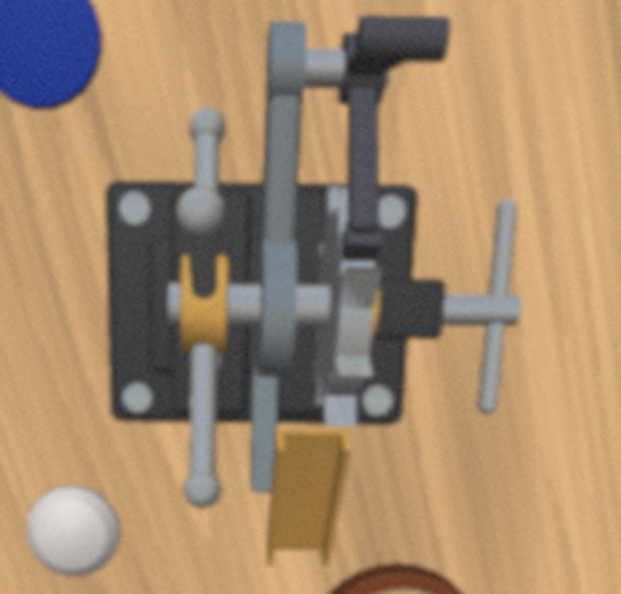

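View pics/s3c.png

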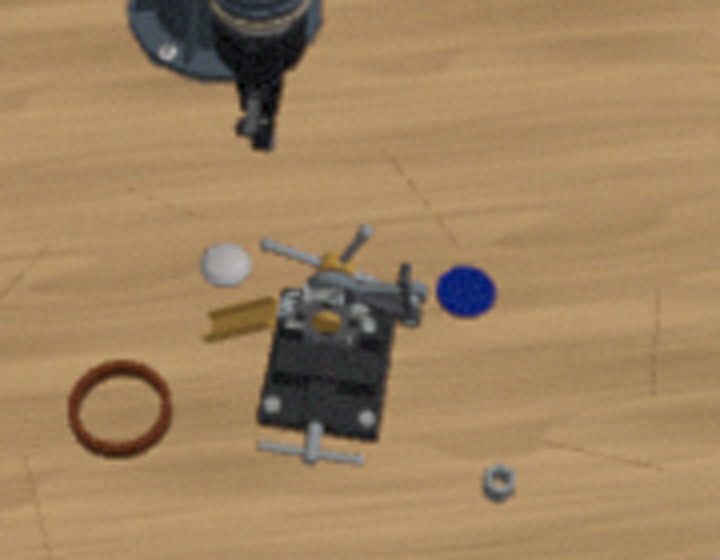

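The pawl is down, with the roll at y ≈ 69 (70 before) and the nose at z 191 as at the start. The wheel reads ≈ 0.775, the bystanders look unmoved and the arm is clear, so I'm handing in.

```bash
python3 -c "
from h import *
print(r.hand_in(), readout.state()['time_s'])"
```

```text
the job is handed in; nothing more can be done
the job is handed in; nothing more can be done
```

The wheel is turned back one notch and the pawl is down in the new notch. I handed the job in after about 16 s of the 48 s allowed.

- **What I did:** with the gripper closed, I pushed the tab away and lifted the pawl about 0.5 rad. I then pushed the top spoke over the top in one direction only, and pushed the tab back until it met its stop. That last push reached about 9 N; the other wrist-force readings, taken at the end of each move, stayed under about 4 N.
- **Last checks:**
  - **Wheel:** it reads about 0.775 rad (target 0.785, play ±0.1).
  - **Pawl:** the thumb roll and nose were back within about 2 mm of their starting positions.
  - **Loose parts:** those near the vise look unmoved by eye. I did not measure them, and the screwdriver and oil bottle were not checked in the last pictures.
  - **Arm:** it is well clear of everything.
- **What disagreed:** ball fits from the wrist camera's depth were 1–3 mm off the model. They put the starting wheel angle at about -0.05 rad. One wrist picture was blurred by arm motion, so I retook that view.

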